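Unlatch the charged battery pack and hold it out of the bench charger

TASK

Of the two drill battery packs in the bench charger one was never pushed home and stands proud, so it has not charged: leave that one just as it stands. Squeeze together the two side catches of the other pack, the one sitting fully home, and lift it straight up until the foot of its stem is at least 5 cm above the charger. Finish while still holding it up there, upright and still, both catches squeezed in, hanging free from the fingers, with the other things on the bench left alone.

Things in the scene. Friction and masses are not known exactly. Their poses are not given: they have to be found in the camera images.
- charger: Grey two-bay charger screwed to the bench: 110 (x) x 244 (y) x 50 mm high, plus a 16 mm flange at each y end. Origin: centre of its underside, at bench level; z up. Bays at y = +55 and -55 mm. A raised collar, 55 (x) x 52 (y) mm, rim 64 mm above the bench, rings each well; the well's mouth is 43 (x) x 34.4 (y) mm, with an 8 mm thick lip on each y side under which the packs hook.
- pack_a: One of two identical black battery packs, 0.3 to 0.55 kg, in either bay. Origin: centre of its stem's underside; axes parallel to the charger's. Stem 40 (x) x 32 (y) mm, z = 0 to 48; cap 74 (x) x 46 (y) mm, z = 48 to 92. Home, the cap sits on the collar and the origin is 16 mm above the bench; a pack not pushed home stands 16 mm higher on its hooks (origin at 32 mm).
- pack_b: The other of the two identical battery packs; sizes, axes and origin as pack_a. Compare the two packs' heights to tell which one is home.
- pack_a_grip (a point): Midpoint between pack_a's two catches, 72 mm above its origin, 20 mm below its top; axes as the pack's. The catches are grey buttons, 28 (x) x 20 (z) mm, standing 7 mm out of the cap's +y and -y sides: 60 mm across when free, 48 mm when fully squeezed. When home, the collar's rim is 24 mm below this point.
- pack_b_grip (a point): The same point on pack_b.
- pack_a_left (a joint): Catch on pack_a's +y side: 0 free, grows as pressed in, 0.006 m fully in; sprung, 6 N at 0 rising to 12 N fully in. Its hook, fixed to it, lies under the collar's lip when home and clears it when pressed 4 to 5.4 mm in; held pressed, the pack draws straight up.
- pack_a_right (a joint): Catch on the -y side of pack_a, same values and spring.
- pack_b_left (a joint): Catch on the +y side of pack_b, same values and spring.
- pack_b_right (a joint): Catch on the -y side of pack_b, same values and spring.
- drill: Bystander: teal cordless drill without its pack, lying on its side, about 200 x 170 x 58 mm, beyond the charger.
- parts_bin: Bystander: yellow open parts bin, 130 x 95 x 60 mm, beside the charger on its +y side.
- hammer: Bystander: wooden-handled hammer, 260 mm long, lying on the bench on the charger's -y side.
- tin: Bystander: steel tin, 72 mm across, 85 mm high, standing beyond the charger's -y corner.
Things that resemble listed ones, but are neither listed nor needed, are in the scene too. Leave any pink or purple look-alike of the pack_a alone.

How it is judged:
By the outcome, as a careful person would: the job done as asked, in the order asked, and still so for the second after the job is handed in, while the arm keeps its last pose, push and grip.
It also fails if it takes over 29 s, if anything falls off the work surface, if the arm or the gripper's body presses on something with over 40 N, if the wrist force passes 120 N, or if a joint passes its speed limit or range.

ROBOT

A 6-joint arm with a two-finger parallel gripper is mounted at the origin on the work surface. World frame = base frame: x ahead of the robot, y to its left, z up, the work surface at z = 0. Lengths are in m, angles in rad, forces in N, time in s.
With the tool pointing down it reaches from about 0.425 to 0.95 m from the base axis. Payload 3.5 kg.
Tool frame: the origin (TCP) lies on the centre line of the jaws, within the pads' length; the fingertips stand 11 mm ahead of it and the grasp point (between the pads) lies 8 mm behind it; z points along the fingers, y is the direction in which the jaws open and shut (so a half turn about z gives the same grasp; the last joint's range is limited). The gripper opens to 85 mm and grips with 20 to 120 N. Pads are 22 mm wide; open, the fingers measure 114 mm over their backs; the gripper's body (76 mm by 85 mm) begins 54 mm behind the grasp point. The pads swing forward as they close: fully open they stand 13 mm farther back than shut.
Start: joints at [-0.15, 0.286, 1.577, -0, 1.279, -0.15], TCP at [0.675, 0, 0.242] pointing down, gripper open.
Joint ranges: [-2.77, 2.77], [-0.9, 2.22], [0.21, 2.48], [-1.53, 4.67], [0.24, 2.81], [-2.84, 2.84]. Speed limits (rad/s): [2.79, 2.79, 3.14, 3.14, 3.14, 3.14].

INTERFACE

Orientations are given as a unit quaternion [w, x, y, z].
In Python, from station import bot gives the robot as it stands.
- The arm moves only by the tool play_rows, never from a script. Its argument "targets" is a list that holds one entry, the list of rows, each a list of 7 numbers: the shift along the world's x, y, z in cm, then the turn, a rotation vector about the world's x, y, z in degrees, then the opening, from -1 (shut) to 1 (fully open), so that 0 is half open. A call has 1 to 10 rows; each row is the pose to reach, as a shift and turn from the pose commanded when the call began; what a row does not reach only later rows make up. A row lasts 1/8 s, in which the tool goes at most 62.5 mm and 10.7 degrees, less where a joint would pass 70% of its speed; a pose out of reach is approached as far as the arm can. A call with a gripper value outside its range is refused whole. The fingers move at their own pace and stop on an object; "force" is the grip in N (left out, the last holds). Time passes only in rows, so rows that repeat a pose let the fingers close. It gives the time, the measured TCP pose, the force and the opening at its end, in the units of the state.
- bot.sense(): the state, without advancing time (a new reading comes with each control period).
- bot.read_camera(name): name is "scene" or "side" or "wrist"; returns a dict with "frame" (480x640x3 uint8, red, green, blue), "camera_matrix" (3x3 intrinsics, pixels), "R" (3x3) and "t" (3): a world point X has camera coordinates R X + t. Camera axes: x right, y down, z forward; pixel columns grow to the right and rows downward; lengths in m; the calibration is good to about 2 mm. The wrist camera is an equidistant fisheye: a pixel r from the principal point sees the ray r / f radians off the axis. A picture is of the moment at which its call begins. There is no depth.
- bot.job_done(): hands the job in, once; it reports no verdict.
The state is a dict: "clock": time; "q": joint angles; "dq": joint speeds; "joint_torque": joint torques, N m; "eef_pos": TCP position; "orientation": TCP orientation; "ft_force": force on the tool from outside, world axes, zero at the start; "moment": the same for the moment, N m; "grip_width": finger opening in m.
Only numpy, scipy, OpenCV 4.12 (cv2) and the standard library are available. Lean on these libraries where they do the work, as an engineer would, in place of code of your own. Each camera call takes 0.05 s, during which the arm holds its last target. There are 200 camera calls.

## Working session

There is one attempt and no reset: what is moved stays moved. The work goes in short steps, Python scripts to look and compute and a tool call to move; the robot and the scene stay as the last step left them, time stands still between calls to the robot, and variables do not carry over. Pictures are saved under pics/ and viewed, about 8 in all and at most 12, crops included, and the job is handed in when it is done.

Besides the shell and the picture viewer there is one more tool, called after "Emit:" in YAML: its name, and indented under it one key for each argument. play_rows: Moves the arm, as the interface text tells. Its arguments: {"type":"object","properties":{"targets":{"type":"array","items":{"type":"array","items":{"type":"array","items":{"type":"number"}}}},"force":{"type":"number"}},"required":["targets"]}

```bash
mkdir -p pics; python3 - <<'E'
from station import bot
import cv2,pickle
d={n:bot.read_camera(n) for n in("scene","side","wrist")}
pickle.dump(d,open("v.pkl","wb"))
for n in d: cv2.imwrite(f"pics/{n}0.png",d[n]["frame"][:,:,::-1])
for n in d: print(n,d[n]["camera_matrix"].tolist(),d[n]["R"].round(4).tolist(),d[n]["t"].round(4).tolist())
print(bot.sense())
E
```

```text
scene [[469.8089399576733, 0.0, 324.3724974806737], [0.0, 469.8089399576733, 248.96156248242056], [0.0, 0.0, 1.0]] [[0.4716, 0.8818, 0.0071], [0.6821, -0.3597, -0.6366], [-0.5588, 0.3051, -0.7712]] [-0.3273, -0.3483, 1.3434]
side [[531.7816362333522, 0.0, 323.4114763714478], [0.0, 531.7816362333522, 231.81015817699335], [0.0, 0.0, 1.0]] [[-0.9824, -0.1865, -0.0094], [-0.1345, 0.7413, -0.6575], [0.1296, -0.6447, -0.7534]] [0.5782, 0.1121, 1.1609]
wrist [[371.64829954431775, 0.0, 313.64086336288193], [0.0, 371.64829954431775, 237.29181021068706], [0.0, 0.0, 1.0]] [[1.0, 0.001, -0.0026], [0.0017, -0.9581, 0.2865], [-0.0022, -0.2865, -0.9581]] [-0.6736, -0.0371, 0.3784]
{'clock': 0.15, 'q': array([-1.50002870e-01,  2.87030694e-01,  1.57784770e+00, -2.00758816e-05,
        1.27864638e+00, -1.49997873e-01]), 'dq': array([-0.0022945 , -0.00093608, -0.0053574 ,  0.00061956,  0.00091543,
       -0.00013877]), 'joint_torque': array([ 7.91554030e-04, -4.06602967e+01, -2.93140125e+01, -8.94972595e-05,
        3.96185191e-03, -2.97825103e-06]), 'eef_pos': array([6.74495005e-01, 9.93460944e-05, 2.41215461e-01]), 'orientation': array([-7.71816299e-04,  7.07106167e-01,  7.07106735e-01, -5.81088827e-04]), 'ft_force': array([-0.37867555, -0.18003113,  0.42441578]), 'moment': array([-0.01274679,  0.04406112, -0.03284329]), 'grip_width': 0.08553700832372911}
```

View pics/scene0.png

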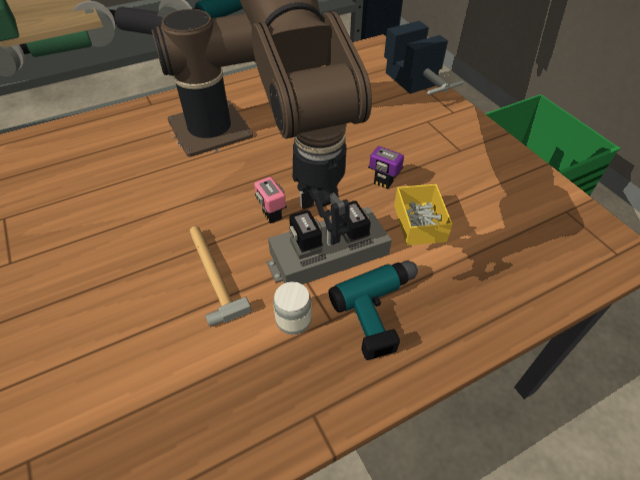

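View pics/side0.png

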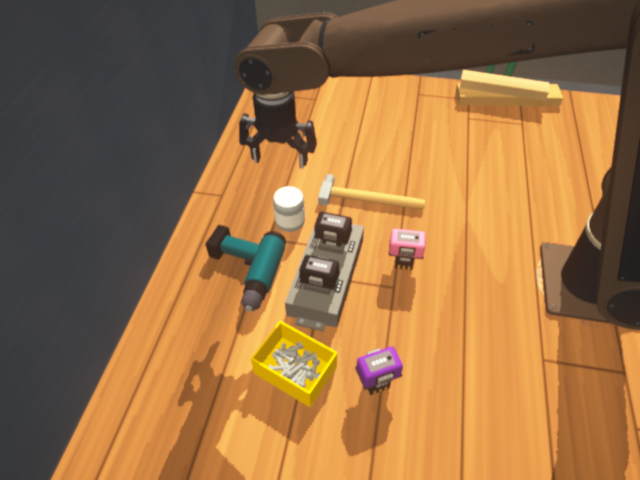

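View pics/wrist0.png

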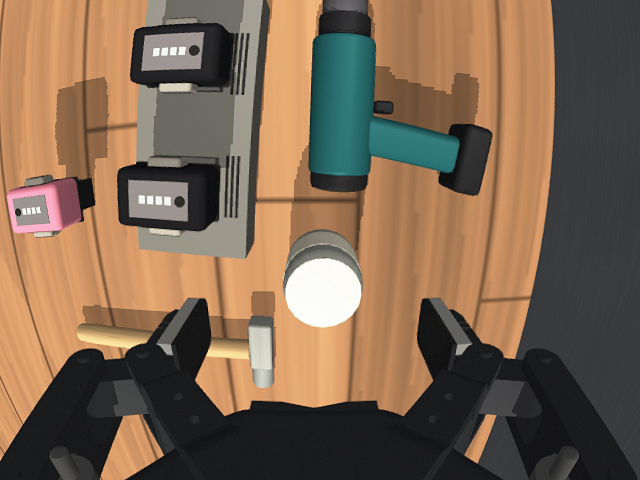

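The wrist view shows the +y pack at about (182,55) and the −y pack at (168,197). The side view shows them at (320,270) and (334,228). The charger is turned slightly. I'll crop in to get precise points.

```bash
python3 - <<'E'
import cv2,pickle,numpy as np
d=pickle.load(open("v.pkl","rb"))
w=cv2.resize(d["wrist"]["frame"][0:260,100:280],None,fx=2.2,fy=2.2,interpolation=cv2.INTER_CUBIC)
s=cv2.resize(d["side"]["frame"][200:340,275:370],None,fx=4.086,fy=4.086,interpolation=cv2.INTER_CUBIC)
print(w.shape,s.shape)
cv2.imwrite("pics/c1.png",np.hstack([w[:572],s[:572]])[:,:,::-1])
E
```

```text
(572, 396, 3) (572, 388, 3)
```

View pics/c1.png

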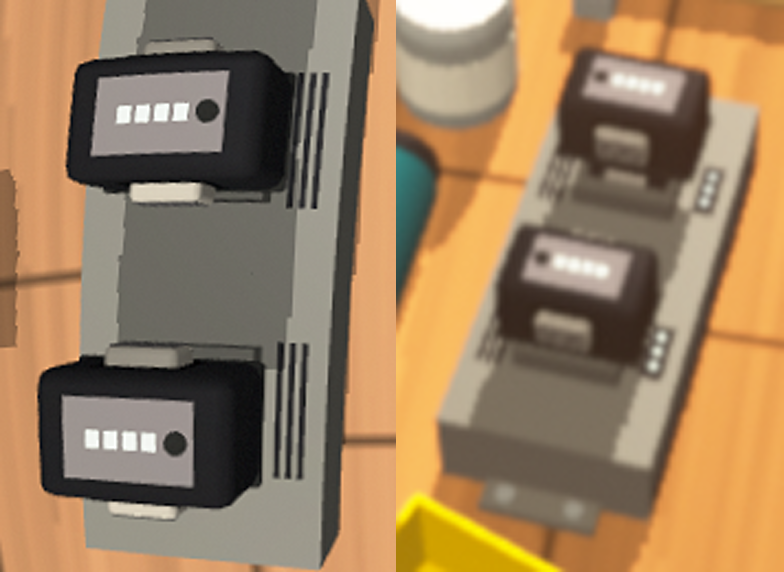

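```bash
cat > h.py <<'E'
import numpy as np
def ray(c,px):
    K=c["camera_matrix"];u=(px[0]-K[0,2])/K[0,0];v=(px[1]-K[1,2])/K[1,1]
    if c.get("fish"):
        r=np.hypot(u,v);d=np.array([u/r*np.sin(r),v/r*np.sin(r),np.cos(r)])
    else: d=np.array([u,v,1.]);d/=np.linalg.norm(d)
    return -c["R"].T@c["t"],c["R"].T@d
def tri(rs):
    A=b=0
    for o,d in rs:
        P=np.eye(3)-np.outer(d,d);A=A+P;b=b+P@o
    return np.linalg.solve(A,b)
def plane(r,z): o,d=r;return o+d*(z-o[2])/d[2]
E
python3 - <<'E'
import pickle;from h import *
d=pickle.load(open("v.pkl","rb"));d["wrist"]["fish"]=1
W=lambda x,y:ray(d["wrist"],(100+x/2.2,y/2.2))
S=lambda x,y:ray(d["side"],(275+(x-396)/4.086,200+y/4.086))
for n,w,s in[("+y dot",(207,110),(542,258)),("+y led",(152,113),(580,267)),("-y dot",(174,443),(601,77)),("-y led",(120,440),(637,84))]:
    print(n,tri([W(*w),S(*s)]).round(4),"108",plane(W(*w),.108).round(4),plane(S(*s),.108).round(4),"124",plane(W(*w),.124).round(4),plane(S(*s),.124).round(4))
for n,w in[("+y label c",(159,114)),("-y label c",(128,443))]: print(n,plane(W(*w),.108 if n[0]=="+" else .124).round(4))
for n,w,z in[("+y catch top",(181,46),.098),("+y catch bot",(166,190),.098)]: print(n,plane(W(*w),z).round(4))
for n,a,b in[("+y",(96,78),(228,72)),("+yb",(90,156),(222,151)),("-y",(63,488),(193,487))]:
    v=plane(W(*b),.108)-plane(W(*a),.108);print(n,np.degrees(np.arctan2(v[1],v[0])),np.hypot(*v[:2]))
E
```

```text
+y dot [0.5876 0.1355 0.1074] 108 [0.5877 0.1353 0.108 ] [0.5876 0.1361 0.108 ] 124 [0.593  0.1316 0.124 ] [0.5847 0.1481 0.124 ]
+y led [0.568  0.137  0.1069] 108 [0.568  0.1366 0.108 ] [0.5682 0.1382 0.108 ] 124 [0.5745 0.1327 0.124 ] [0.5656 0.1502 0.124 ]
-y dot [0.5785 0.0259 0.1233] 108 [0.5724 0.0228 0.108 ] [0.5813 0.0123 0.108 ] 124 [0.5786 0.0259 0.124 ] [0.5785 0.0267 0.124 ]
-y led [0.5592 0.0275 0.1235] 108 [0.5517 0.0244 0.108 ] [0.5618 0.0139 0.108 ] 124 [0.5592 0.0274 0.124 ] [0.5593 0.0282 0.124 ]
+y label c [0.5706 0.1359 0.108 ]
-y label c [0.562  0.0263 0.124 ]
+y catch top [0.5742 0.1627 0.098 ]
+y catch bot [0.5695 0.1105 0.098 ]
+y -5.250705873216753 0.04861009091888238
+yb -4.383470715269025 0.048559850879003615
-y -0.1783311658056467 0.051961056569737846
```

The +y pack is home: its top triangulates to 0.107 m, against 0.123 m for the proud −y pack. It sits at about (0.571, 0.136) with a yaw of about −4.8°. Next I move above it.

Emit:
play_rows:
  targets:
    - [[-1.3, 1.7, -0.5, 0, 0, 10.6, 1], [-2.6, 3.4, -1, 0, 0, 21.2, 1], [-3.9, 5.1, -1.6, 0, 0, 31.9, 1], [-5.2, 6.8, -2.1, 0, 0, 42.5, 1], [-6.5, 8.5, -2.6, 0, 0, 53.2, 1], [-7.8, 10.2, -3.2, 0, 0, 63.8, 1], [-9.1, 11.9, -3.7, 0, 0, 74.4, 1], [-10.4, 13.6, -4.2, 0, 0, 85.0, 1], [-10.4, 13.6, -4.2, 0, 0, 85.2, 1], [-10.4, 13.6, -4.2, 0, 0, 85.2, 1]]
  force: 45

```text
clock: 1.4
eef_pos: [0.5714, 0.1356, 0.2005]
orientation: [0.0, 0.043, 0.999, -0.0]
ft_force: [-0.0, -0.5, -0.4]
grip_width: 0.0855
```

```bash
python3 - <<'E'
from station import bot
import cv2,pickle
from scipy.spatial.transform import Rotation as R
d={n:bot.read_camera(n) for n in("side","wrist")}
pickle.dump(d,open("v2.pkl","wb"))
for n in d: cv2.imwrite(f"pics/{n}1.png",d[n]["frame"][:,:,::-1])
s=bot.sense();q=s["orientation"];M=R.from_quat([*q[1:],q[0]]).as_matrix()
print(s["eef_pos"],s["q"],M.round(4),s["clock"],s["ft_force"])
E
```

```text
[0.57167468 0.13535488 0.20065717] [ 5.99578512e-02  1.32681956e-01  1.83529190e+00 -2.01206629e-04
  1.17283738e+00 -1.42454545e+00] [[-9.963e-01  8.610e-02  8.000e-04]
 [ 8.610e-02  9.963e-01 -1.000e-04]
 [-8.000e-04 -1.000e-04 -1.000e+00]] 1.5 [-0.43914972  0.17613904  1.16203598]
```

View pics/wrist1.png

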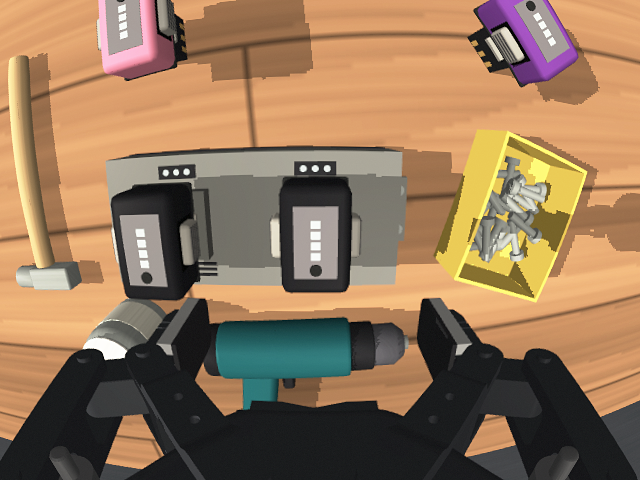

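The wrist view shows the home pack centred under the jaws. Its catches are at columns 272 and 361 near row 237, and its label spans about (293–352, 206–279).

```bash
python3 - <<'E'
import pickle,cv2;from h import *
d=pickle.load(open("v2.pkl","rb"));c=d["wrist"];c["fish"]=1
g=c["frame"].astype(int);sub=g[170:300,270:365]
m=((sub.min(2)>120)).astype(np.uint8)
n,l,st,ce=cv2.connectedComponentsWithStats(m)
for i in range(1,n):
    if st[i,4]>60: print(st[i]+[270,170,0,0,0],ce[i]+[270,170])
blk=(sub.max(2)<45).astype(np.uint8);n,l,st,ce=cv2.connectedComponentsWithStats(blk)
for i in range(1,n):
    if st[i,4]>300: print("blk",st[i]+[270,170,0,0,0])
ex=np.array([.9963,-.0861]);ey=np.array([.0861,.9963])
def rep(n,p,z):
    P=plane(ray(c,p),z); o=P[:2]-[.5717,.1354]; print(n,P.round(4),"tool-x,y mm",(1e3*ex@o).round(1),(1e3*ey@o).round(1))
rep("label",(322.5,242),.108)
rep("LC",(272,237),.096);rep("RC",(361,237),.096)
for p in[(293,206),(351,206),(352,279),(294,279)]: rep("lab",p,.108)
E
```

```text
[270 170  24   7 151] [281.10596026 172.66225166]
[336 170  29   5 144] [350.09722222 171.98611111]
[ 293  207   45   72 3043] [315.22116333 241.0341768 ]
[270 218  10  40 353] [274.8470255  237.39376771]
[351 220   9  37 274] [355.14963504 237.71532847]
[346 265  19  29 371] [356.59838275 277.43126685]
[270 267  56  33 420] [279.37142857 283.89761905]
blk [ 280  177   72  115 3367]
label [0.5687 0.1417 0.108 ] tool-x,y mm -3.5 6.1
LC [0.5662 0.1087 0.096 ] tool-x,y mm -3.2 -27.1
RC [0.5712 0.1675 0.096 ] tool-x,y mm -3.2 31.9
lab [0.5441 0.1256 0.108 ] tool-x,y mm -26.6 -12.2
lab [0.5471 0.161  0.108 ] tool-x,y mm -26.7 23.4
lab [0.5956 0.159  0.108 ] tool-x,y mm 21.8 25.6
lab [0.5923 0.1213 0.108 ] tool-x,y mm 21.8 -12.3
```

```bash
python3 - <<'E'
import pickle,cv2;from h import *
d=pickle.load(open("v2.pkl","rb"));c=d["wrist"];c["fish"]=1
g=c["frame"].astype(int)
print(g[238,264:284].mean(1).astype(int),g[238,345:366].mean(1).astype(int),g[242,288:298].mean(1).astype(int),g[215,333:358].mean(1).astype(int))
m=(g[:,:,:].min(2)>120);ys=[np.flatnonzero(m[200:275,x])+200 for x in(275,355)];print([(y.min(),y.max()) for y in ys])
ex=np.array([.9963,-.0861]);ey=np.array([.0861,.9963])
def rep(n,p,z):
    P=plane(ray(c,p),z); o=P[:2]-[.5717,.1354]; print(n,P.round(4),"tool-x,y mm",(1e3*ex@o).round(1),(1e3*ey@o).round(1))
for p in[(293,207),(338,207),(350,279),(294,279)]: rep("lab",p,.108)
rep("labc",(315.5,242.5),.108)
for z in(.088,.098):
  rep("LC",(271,237.5),z);rep("RC",(360,237.5),z)
E
```

```text
[113 113 112 114 113 109 117 192 225 220 219 218 218 218 225 141  46  29
  38  37] [ 37  36  28  25  20  13  77 141 159 157 157 156 147 138 129  83 111 123
 121 120 121] [ 42  42  42  39  48  94 168 163 163 164] [163 163 164 166 156  97  40  45  44  46  45  40  38  34  32  27  23  18
  26  76  87  85  83  82  81]
[(np.int64(219), np.int64(274)), (np.int64(220), np.int64(274))]
lab [0.5448 0.1255 0.108 ] tool-x,y mm -26.0 -12.2
lab [0.5471 0.153  0.108 ] tool-x,y mm -26.0 15.4
lab [0.5955 0.1577 0.108 ] tool-x,y mm 21.8 24.3
lab [0.5923 0.1213 0.108 ] tool-x,y mm 21.8 -12.3
labc [0.5687 0.1373 0.108 ] tool-x,y mm -3.2 1.7
LC [0.5688 0.1068 0.088 ] tool-x,y mm -0.4 -28.7
RC [0.574  0.1676 0.088 ] tool-x,y mm -0.5 32.3
LC [0.5659 0.1083 0.098 ] tool-x,y mm -3.4 -27.5
RC [0.5709 0.1666 0.098 ] tool-x,y mm -3.5 31.0
```

The jaw midpoint needs about +1.6 mm in y and −2 mm in x. I'll descend with the jaws open, then partly close and look.

Emit:
play_rows:
  targets:
    - [[-0.2, 0.17, -1.5, 0, 0, 0.2, 1], [-0.2, 0.17, -4, 0, 0, 0.2, 1], [-0.2, 0.17, -6.5, 0, 0, 0.2, 1], [-0.2, 0.17, -8.5, 0, 0, 0.2, 0.9], [-0.2, 0.17, -10, 0, 0, 0.2, 0.8], [-0.2, 0.17, -11, 0, 0, 0.2, 0.7], [-0.2, 0.17, -11.7, 0, 0, 0.2, 0.6], [-0.2, 0.17, -11.7, 0, 0, 0.2, 0.56], [-0.2, 0.17, -11.7, 0, 0, 0.2, 0.56]]
  force: 45

```text
clock: 2.62
eef_pos: [0.5695, 0.1378, 0.0841]
orientation: [0.001, 0.04, 0.999, 0.0]
ft_force: [-0.3, 0.6, -0.8]
grip_width: 0.0664
```

```bash
python3 - <<'E'
from station import bot
import cv2,pickle,numpy as np
d={n:bot.read_camera(n) for n in("side","wrist","scene")}
pickle.dump(d,open("v3.pkl","wb"))
a=cv2.resize(d["side"]["frame"][190:340,270:400],(520,600),interpolation=cv2.INTER_CUBIC)
b=cv2.resize(d["wrist"]["frame"][180:480,130:500],(370,300))
cc=cv2.resize(d["scene"]["frame"][180:290,270:400],(354,300),interpolation=cv2.INTER_CUBIC)
im=np.zeros((600,800,3),np.uint8);a=cv2.resize(a,(430,496));im[:496,:430]=a;im[:300,430:800]=b;im[300:,430:784]=cc
cv2.imwrite("pics/m3.png",im[:,:,::-1])
s=bot.sense();print(s["eef_pos"],s["grip_width"],s["ft_force"],s["clock"])
E
```

```text
[0.56944461 0.13778783 0.08403468] 0.06678952376971059 [-0.09368884 -0.07351895  0.59194666] 2.775
```

View pics/m3.png

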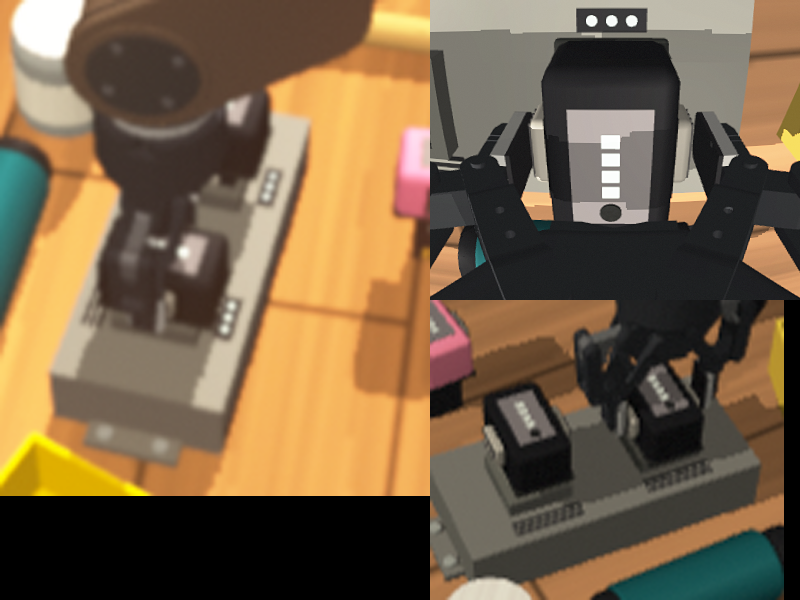

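The jaws straddle both catches (wrist crop, catches at columns 531 and 690). The pads sit about 1 mm too far to +y, so I correct that and close.

Emit:
play_rows:
  targets:
    - [[0, -0.08, 0, 0, 0, 0, 0.56], [0, -0.08, 0, 0, 0, 0, 0.4], [0, -0.08, 0, 0, 0, 0, 0.25], [0, -0.08, 0, 0, 0, 0, 0.1], [0, -0.08, 0, 0, 0, 0, 0], [0, -0.08, 0, 0, 0, 0, -0.1], [0, -0.08, 0, 0, 0, 0, -0.1], [0, -0.08, 0, 0, 0, 0, -0.1]]
  force: 50

```text
clock: 3.78
eef_pos: [0.57, 0.1367, 0.086]
orientation: [0.001, 0.04, 0.999, -0.0]
ft_force: [-3.4, -2.9, 11.2]
grip_width: 0.0454
```

```bash
python3 - <<'E'
from station import bot
import cv2
s=bot.sense();print(s["eef_pos"],s["grip_width"],s["ft_force"],s["moment"],s["clock"])
f=bot.read_camera("wrist")["frame"];cv2.imwrite("pics/w4.png",cv2.resize(f[180:420,180:450],None,fx=2,fy=2)[:,:,::-1])
E
```

```text
[0.56995715 0.13670647 0.08601852] 0.04540777690283186 [-3.36229622 -2.88451906 11.23941437] [-0.20881167  0.70773622 -0.02434837] 3.775
```

View pics/w4.png

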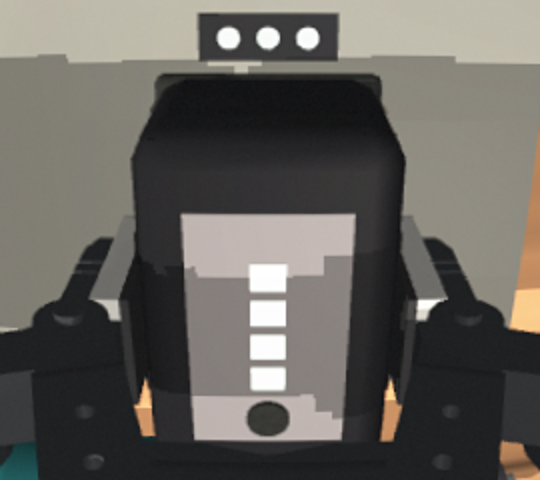

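Both catches have gone in and none shows outside the pads. The width is 45 mm, with 11 N up on the tool from the closing swing. Now a cautious first lift.

Emit:
play_rows:
  targets:
    - [[0, 0, 0.2, 0, 0, 0, -0.2], [0, 0, 0.4, 0, 0, 0, -0.2], [0, 0, 0.6, 0, 0, 0, -0.2], [0, 0, 0.8, 0, 0, 0, -0.2], [0, 0, 1.0, 0, 0, 0, -0.2], [0, 0, 1.0, 0, 0, 0, -0.2]]
  force: 60

```text
clock: 4.58
eef_pos: [0.5687, 0.137, 0.0933]
orientation: [-0.0, 0.04, 0.999, -0.0]
ft_force: [0.3, 1.3, -3.7]
grip_width: 0.045
```

```bash
python3 - <<'E'
from station import bot
import cv2,numpy as np
d={n:bot.read_camera(n)["frame"] for n in("side","wrist","scene")}
a=cv2.resize(d["scene"][180:290,270:400],(468,396),interpolation=cv2.INTER_CUBIC)
b=cv2.resize(d["wrist"][180:420,180:450],(332,295));im=np.zeros((396,800,3),np.uint8);im[:,:468]=a;im[:295,468:]=b
cv2.imwrite("pics/m5.png",im[:,:,::-1])
s=bot.sense();print(s["eef_pos"],s["grip_width"],s["ft_force"],s["moment"],s["clock"])
E
```

```text
[0.56874895 0.13696777 0.09322676] 0.04525998215122 [-0.09428062  0.17416971 -4.30344117] [ 0.00781738 -0.02468567 -0.01354447] 4.725
```

View pics/m5.png

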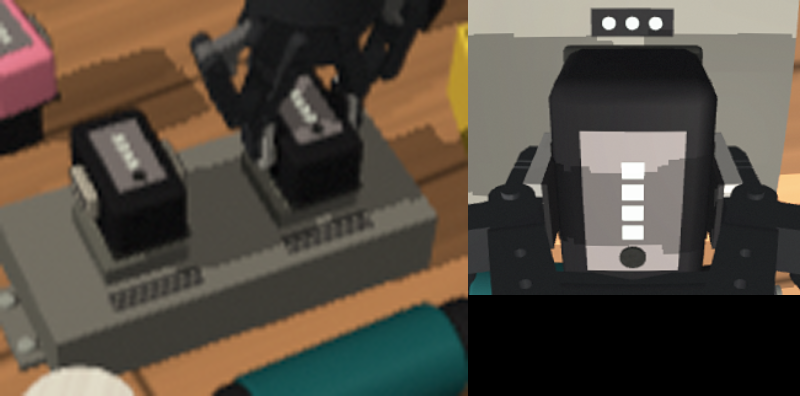

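The force reads −4.3 N (about 0.44 kg), so the pack is free and hanging. I lift straight up another 11.5 cm.

Emit:
play_rows:
  targets:
    - [[0, 0, 0.7, 0, 0, 0, -0.2], [0, 0, 2.0, 0, 0, 0, -0.2], [0, 0, 3.6, 0, 0, 0, -0.2], [0, 0, 5.4, 0, 0, 0, -0.2], [0, 0, 7.2, 0, 0, 0, -0.2], [0, 0, 9.0, 0, 0, 0, -0.2], [0, 0, 10.5, 0, 0, 0, -0.2], [0, 0, 11.3, 0, 0, 0, -0.2], [0, 0, 11.5, 0, 0, 0, -0.2], [0, 0, 11.5, 0, 0, 0, -0.2]]

```text
clock: 5.98
eef_pos: [0.5686, 0.1369, 0.2077]
orientation: [-0.001, 0.04, 0.999, -0.0]
ft_force: [0.6, -0.5, -5.1]
grip_width: 0.0453
```

Emit:
play_rows:
  targets:
    - [[0, 0, 0, 0, 0, 0, -0.2], [0, 0, 0, 0, 0, 0, -0.2], [0, 0, 0, 0, 0, 0, -0.2], [0, 0, 0, 0, 0, 0, -0.2]]

```text
clock: 6.48
eef_pos: [0.569, 0.1369, 0.2082]
orientation: [-0.0, 0.04, 0.999, -0.0]
ft_force: [0.4, -0.4, -4.9]
grip_width: 0.0453
```

```bash
python3 - <<'E'
from station import bot
import cv2,numpy as np
d={n:bot.read_camera(n)["frame"] for n in("side","wrist","scene")}
im=np.zeros((600,800,3),np.uint8)
im[:,:480]=cv2.resize(d["scene"][120:340,240:416],(480,600),interpolation=cv2.INTER_CUBIC)
im[:300,480:]=cv2.resize(d["wrist"][140:440,150:470],(320,300));im[300:,480:]=cv2.resize(d["side"][140:340,210:423],(320,300))
cv2.imwrite("pics/m6.png",im[:,:,::-1])
s=bot.sense();print(s["eef_pos"],s["orientation"],s["grip_width"],s["ft_force"],s["moment"],abs(s["dq"]).max(),s["clock"])
E
```

```text
[0.56897121 0.13693469 0.20832465] [-1.83177919e-06  4.01235687e-02  9.99194725e-01 -1.54416480e-06] 0.04517021327128034 [ 0.03992141  0.37577089 -4.46751921] [-0.01063592 -0.0056558  -0.03394502] 0.00292623680598767 6.625
```

View pics/m6.png

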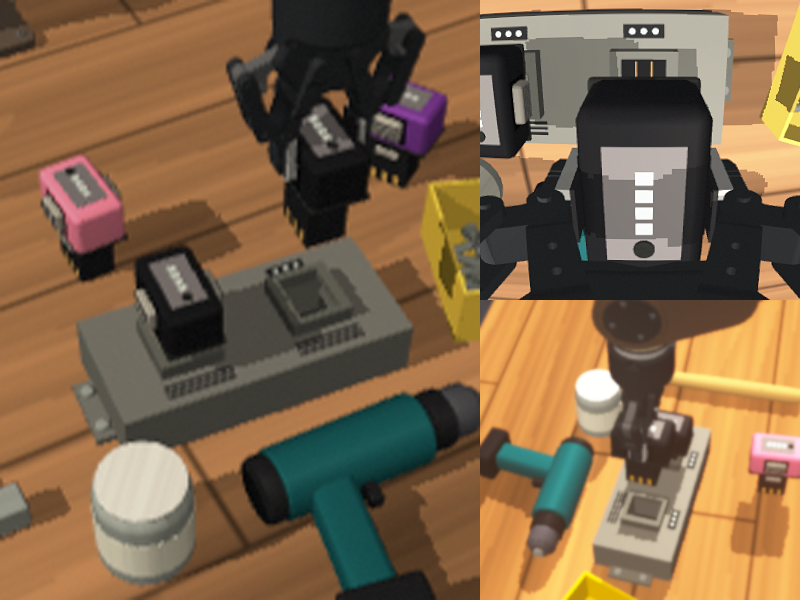

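```bash
python3 -c "
from station import bot
print(bot.job_done())"
```

```text
the job is handed in; nothing more can be done
None
```

I lifted the fully-home pack, the one in the charger's +y bay, straight up and handed the job in with the arm still holding it. The two packs' tops measured 107 mm and 123 mm above the bench, so the −y pack was the proud one, and I left it alone.

**Height:** the tool rose 122 mm from where it gripped, and I saw no slip in the wrist view. That puts the foot of the stem about 74 mm above the collar rim, against the 50 mm required.

**Hold:** the pack hangs upright and still, with −4.5 N at the wrist (about 0.45 kg) and almost no moment. In the last pictures the well is empty, the other pack still stands proud, and the bystanders and look-alikes look unmoved. It finished at about 6.6 s of the 29 s allowed.

**Readings that disagreed or weren't confirmed:**
- **Finger opening:** it read 45 mm, not the 48 mm expected with both catches fully in. I put that down to the pads or fingers giving under load. The catches' travel was not measured directly, but the pack came free and neither catch shows outside the pads.
- **Force while closing:** the tool saw 11 N upward before the lift, which I took to be the pads swinging forward as they close. It went away once the pack was lifted.

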